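Lever open the snapped presentation case

ROBOT

A 6-joint arm with a two-finger parallel gripper is mounted at the origin on the work surface. World frame = base frame: x ahead of the robot, y to its left, z up, the work surface at z = 0. Lengths are in m, angles in degrees, forces in N, time in s.
With the tool pointing down it reaches from about 0.3 to 0.875 m from the base axis. Payload 4.2 kg.
Tool frame: the origin (TCP) lies midway between the tips of the shut fingers; the grasp point (between the pads) lies 19 mm behind it; x points along the fingers, z is the direction in which the jaws open and shut, and the axes are right-handed (so a half turn about x gives the same grasp; the last joint's range is limited). The gripper opens to 85 mm and grips with 20 to 120 N. Pads are 22 mm wide; open, the fingers measure 114 mm over their backs; the gripper's body (76 mm by 85 mm) begins 54 mm behind the grasp point. The pads swing forward as they close: fully open they stand 13 mm farther back than shut.
Start: joints at [-67.036, 18.312, 89.639, -0, 72.044, -1.146], TCP at [0.235, -0.525, 0.231] pointing down, gripper open.
Joint ranges: [-177.97, 177.97], [-48.28, 115.42], [12.27, 149.76], [-77.06, 257.06], [2.81, 150.46], [-146.56, 146.56]. Speed limits (degrees/s): [147.25, 147.25, 180, 180, 180, 180].

INTERFACE

Orientations are given as a 3x3 rotation matrix whose columns are the frame's x, y, z axes.
In Python, from cell import get_state, get_image, sign_off, spot_in gives the robot as it stands. The module is installed in compiled form; this text tells all that it offers.
- The arm moves only by the tool send_rows, never from a script. Its argument "increments" is a list of rows, each an object with "hand": the opening, from 0 (shut) to 1 (fully open); "offset": the shift along the tool's x, y, z in cm, a list of three; "turn": the turn, a rotation vector about the tool's x, y, z in degrees, a list of three. A call has 1 to 8 rows; each row is the pose to reach, as a shift and turn from the pose commanded when the call began, along the tool's axes at that moment; what a row does not reach only later rows make up. A row lasts 1/10 s, in which the tool goes at most 50 mm and 8.59 degrees, less where a joint would pass 70% of its speed; a pose out of reach is approached as far as the arm can. A call with a gripper value outside its range is refused whole. The fingers move at their own pace and stop on an object; the grip force is fixed at half the most. Time passes only in rows, so rows that repeat a pose let the fingers close. It gives the time, the measured TCP pose, the force and the opening at its end, in the units of the state.
- get_state(): the state, without advancing time (a new reading comes with each control period).
- get_image(name): name is "scene" or "top"; returns a dict with "img" (400x640x3 uint8, red, green, blue), "fx", "fy", "cx", "cy" (pixels), "rvec" (rotation vector, rad) and "tvec" (3), from world to camera coordinates, as OpenCV has them. Camera axes: x right, y down, z forward; pixel columns grow to the right and rows downward; lengths in m; the calibration is good to about 2 mm. A picture is of the moment at which its call begins. There is no depth.
- sign_off(): hands the job in, once; it reports no verdict.
Trained networks look in a picture, given as the dict that the camera call returned (one of the last four; its "shot" number tells which), for a name from the list of things; names that differ only in an ending like _2 or _b are one class to them, and where a whole thing is asked for, a point or a joint stands for the part that bears it (a point fixed in the world has none). Each returns a list of dicts, best first, with "conf" (0 to 1); they miss things now and then, are a little off and sometimes report something else, mostly with a low value. They report only what shows in the picture. A call takes as long as a camera call. They do not tell look-alikes from the thing itself.
- spot_in(picture, query): "location" ([x, y, z] in m, in the coordinates of the camera as it stood for that picture, good to about 4 mm: the middle of the surface that is visible of it).
The state is a dict: "time_s": time; "joint_pos": joint angles; "qvel": joint speeds; "joint_torque": joint torques, N m; "position": TCP position; "tcp_rot": TCP orientation; "wrist_force": force on the tool from outside, world axes, zero at the start; "torque": the same for the moment, N m; "finger_gap": finger opening in m.
Only numpy, scipy, OpenCV 4.12 (cv2) and the standard library are available. Lean on these libraries where they do the work, as an engineer would, in place of code of your own. Each camera call takes 0.05 s, during which the arm holds its last target.

TASK

The lid of the presentation case on the sloped riser has snapped tight: take the thin steel blade from the blue tool tray, feel for the sill along the front of the case (the pad of cards under the case is thicker or thinner each time), slip the tip into the notch under the front of the lid and gently lever the lid off its catches with the blade, without forcing it. Then swing the lid wide open, past square to the case, so that it stays open. Lay the blade back flat in the blue tray, and leave the bowls, spool and glue bottle where they stand.

Things in the scene. Friction and masses are not known exactly. Their poses are not given: they have to be found in the camera images.
- stand: Plywood display riser, fixed on the table, 170 deep and 226 mm wide. On its sloping board lies the presentation case (yellow base, red lid with clear window), its low front facing to the robot's right (about -y). Origin: on the table, 102 mm below the board's; x level, from the case's front to its back, y left, z up.
- board: Sloping board of the riser, tilted 22 degrees. Origin: middle of its upper face; x up the slope from front to back, y left, z square to the slope. The case lies on a pad of backing cards on it, its underside h = 0 to 20 mm above the board; h is unknown and differs each time. Case: x -84 to 80, y -110 to 110 mm. It is centred in y and does not shift or sink when pressed.
- front (a point): Board frame (-84, 0, 0) mm, axes as the board: below the case's front edge. There the base has a flat ledge on top at z = h + 30 mm, x -84 to -48; the lid begins at x = -70, so the first 14 mm stand out as a sill, a fulcrum. Notch: over y -35 to 35 the lid's underside is 4.5 mm above the ledge: a slot 22 mm deep that ends at a rib on the lid at x = -48, a firm stop.
- back (a point): Board frame (80, 0, 0) mm: below the lid's hinge. The hinge axis is parallel to the board's y at x = 80, z = h + 32 mm. The shut lid reaches from it 150 mm forward to x = -70 mm, top at z = h + 46 mm.
- lid (a joint): Lid angle, rad: 0 shut, opens upward about its back edge, 1.57 square to the case, stop at 1.85. Lid 130 g. Two hidden sprung catches hold it shut: raising its front 4 to 7 mm (up to 0.045 rad) against 5 to 15 N, which differs from start to start, frees it. Then the stiff hinge (0.15 N m) keeps the lid at any angle where it is left.
- blade: Opening blade, loose, 100 g, flat in the blue tray: dark wooden handle 80 x 20 x 22 mm (x -40 to 40, z 0 to 22) with brass ferrule, then a stiff straight steel blade, x 40 to 115 mm, 20 wide, 2.5 thick (1.6 over the last 10 mm), mid-plane at z = 11 mm. Origin: centre of the handle's underside; x to the tip, z up as it lies. Centre of mass near x = 20 mm.
- blade_tip (a point): Middle of the blade's tip, at (115, 0, 11) mm in the blade's frame; axes as the blade.
- tool_tray: Blue open tray, fixed, 210 x 112 mm, walls and floor 4 mm thick, rim 14 mm above the table. Origin: centre of its underside, x along its length. It lies on the robot's right, in front of the case, in the nearer or the farther of two places; a grey tray of the same size with three bead bowls has the other.
- bowl_red: Black plastic bowl of red beads, 64 mm across and 36 mm high, loose, in the grey tray. Origin: centre of underside. Leave it.
- bowl_gold: Black plastic bowl of gold beads, same size, loose, in the grey tray. Origin: centre of underside. Leave it.
- bowl_pearl: Black plastic bowl of pearl beads, same size, loose, in the grey tray. Origin: centre of underside. Leave it.
- spool: Orange thread spool, 42 mm across and 52 mm high, standing loose behind the riser. Origin: centre of underside. Leave it.
- glue: White glue bottle with an orange cap, 36 mm across and about 95 mm high, standing loose behind the riser. Origin: centre of underside. Leave it.
Not all that is in view belongs to the job. Leave any orange look-alike of the blade alone.

How it is judged (in metres and radians):
On the way, in this order (a step that is already met when the one before it is completed fails the run):
1. the blade, its tip in the notch, has lifted the lid off its catches: lid more than 0.06 rad open with the blade bearing on it (value of joint lid above 0.06 rad and contact force between blade and lid above 0.2 N and x of blade_tip in the frame of board between -0.08 and -0.03 m and y of blade_tip in the frame of board between -0.037 and 0.037 m), for 0.05 s.
2. the lid is past square, more than 1.57 rad open (value of joint lid above 1.57 rad), for 0.1 s.
At the end, for the whole second after the job is handed in: The lid stands open by itself at more than 1.55 rad (about square or beyond); the blade lies released and at rest in the blue tool tray, handle and tip inside its walls and down on its floor (handle underside less than 30 mm and tip less than 26 mm above the table); nothing else was displaced (value of joint lid above 1.55 rad and linear speed of blade below 0.02 m/s and x of blade_tip in the frame of tool_tray between -0.102 and 0.102 m and y of blade_tip in the frame of tool_tray between -0.053 and 0.053 m and z of blade_tip in the frame of tool_tray between 0 and 0.026 m and x of blade in the frame of tool_tray between -0.102 and 0.102 m and y of blade in the frame of tool_tray between -0.053 and 0.053 m and z of blade in the frame of tool_tray between 0 and 0.03 m); the robot touches nothing.
It fails at once if a bead bowl is pushed more than 25 mm or tipped (distance of any of bowl_red, bowl_gold, bowl_pearl from where it was at the start of the episode above 0.025 m or angle between any of bowl_red, bowl_gold, bowl_pearl's own z axis and vertical above 0.4 rad).
It fails at once if the spool or the glue bottle is pushed more than 25 mm or tipped (distance of any of spool, glue from where it was at the start of the episode above 0.025 m or angle between any of spool, glue's own z axis and vertical above 0.4 rad).
It fails at once if the lid or the case is forced: the blade presses on either with more than 50 N (contact force between blade and lid above 50 N or contact force between blade and stand above 50 N).
It also fails if it takes over 58 s, if anything falls off the work surface, if the arm or the gripper's body presses on something with over 40 N, if the wrist force passes 120 N, or if a joint passes its speed limit or range.

## Working session

There is one attempt and no reset: what is moved stays moved. The work goes in short steps, Python scripts to look and compute and a tool call to move; the robot and the scene stay as the last step left them, time stands still between calls to the robot, and variables do not carry over. Pictures are saved under pics/ and viewed, and the job is handed in when it is done.

Besides the shell and the picture viewer there is one more tool, called by a JSON object that holds its "method" and its "body", one argument or row to a line. send_rows: Moves the arm, as the interface text tells. Its arguments: {"type":"object","properties":{"increments":{"type":"array"}},"required":["increments"]}

```bash
mkdir -p pics; cat > h.py <<'E'
import numpy as np, cv2
from cell import get_state, get_image, sign_off, spot_in
def cam(p): 
    R=cv2.Rodrigues(np.array(p["rvec"],float))[0]; return R,np.array(p["tvec"],float).ravel()
def c2w(p,x):
    R,t=cam(p); return R.T@(np.array(x)-t)
def w2p(p,X):
    R,t=cam(p); c=(R@np.atleast_2d(X).T).T+t
    return np.c_[p["fx"]*c[:,0]/c[:,2]+p["cx"],p["fy"]*c[:,1]/c[:,2]+p["cy"]]
def p2w(p,uv,z):
    R,t=cam(p); d=R.T@np.array([(uv[0]-p["cx"])/p["fx"],(uv[1]-p["cy"])/p["fy"],1]); o=-R.T@t
    return o+d*(z-o[2])/d[2]
def save(p,n): cv2.imwrite("pics/"+n,cv2.cvtColor(np.asarray(p["img"]),cv2.COLOR_RGB2BGR))
E
python3 - <<'E'
from h import *
np.set_printoptions(precision=4,suppress=True)
s=get_state(); print(s)
for n in("scene","top"):
    p=get_image(n); save(p,n+"0.png"); R,t=cam(p); print(n,"cam at",-R.T@t,p["fx"],R.ravel())
    for q in("stand","board","lid","blade","blade_tip","tool_tray","bowl_red","spool","glue"):
        try:
            for d in spot_in(p,q)[:3]: print(q,round(d["conf"],2),c2w(p,d["location"]))
        except Exception as e: print(q,e)
E
```

```text
{'time_s': 0.0, 'joint_pos': array([-67.035 ,  18.3512,  89.7066,   0.0004,  72.0435,  -1.1465]), 'qvel': array([ 0.0439, -0.0807,  0.064 , -0.0275, -0.0356,  0.0098]), 'joint_torque': array([ -0.0008, -41.5522, -23.4166,  -0.0001,   0.008 ,  -0.    ]), 'position': array([ 0.2347, -0.5244,  0.2305]), 'tcp_rot': array([[-0.0007,  0.9128,  0.4085],
       [ 0.0016,  0.4085, -0.9128],
       [-1.    ,  0.    , -0.0018]]), 'wrist_force': array([-0.2965,  0.0199,  0.4675]), 'torque': array([-0.0173,  0.0559,  0.0394]), 'finger_gap': 0.08553485404919416}
scene cam at [1.2232 0.6607 1.0444] 503.38316652686916 [-0.6878  0.7258  0.0131  0.4695  0.4585 -0.7545 -0.5536 -0.5128 -0.6562]
stand 0.6 [0.608  0.1315 0.131 ]
board 0.69 [0.5921 0.1129 0.1536]
lid 0.66 [0.5756 0.0938 0.1599]
blade 0.87 [ 0.6212 -0.2996  0.0154]
blade 0.59 [ 0.2791 -0.4665  0.0185]
blade 0.5 [ 0.3454 -0.1185  0.0146]
blade_tip 0.72 [ 0.3423 -0.1196  0.0228]
blade_tip 0.63 [ 0.6199 -0.3012  0.0147]
blade_tip 0.61 [ 0.2774 -0.4616  0.0131]
tool_tray 0.55 [ 0.5937 -0.2882  0.0048]
bowl_red 0.83 [ 0.4447 -0.3746  0.0262]
bowl_red 0.33 [0.5913 0.1111 0.1497]
spool 0.61 [0.5056 0.2182 0.0522]
glue 0.82 [0.565  0.2324 0.0518]
top cam at [ 0.2727 -0.0726  1.3373] 454.7926398312545 [-0.0244 -0.9996  0.0136 -0.9921  0.0225 -0.1231  0.1227 -0.0164 -0.9923]
stand 0.68 [0.5493 0.0839 0.1547]
board 0.67 [0.5537 0.0852 0.1549]
lid 0.62 [0.5577 0.081  0.1553]
blade 0.95 [ 0.345  -0.0974  0.0186]
blade 0.82 [ 0.6098 -0.3013  0.0171]
blade 0.73 [ 0.2628 -0.481   0.0113]
blade_tip 0.88 [ 0.6146 -0.3023  0.0195]
blade_tip 0.68 [ 0.2634 -0.479   0.0124]
blade_tip 0.57 [ 0.3473 -0.0965  0.0187]
bowl_red 0.84 [ 0.4393 -0.3799  0.0312]
bowl_red 0.35 [0.4947 0.1994 0.0507]
spool 0.59 [0.4964 0.1995 0.05  ]
glue 0.65 [0.5454 0.2154 0.0588]
```

View pics/scene0.png

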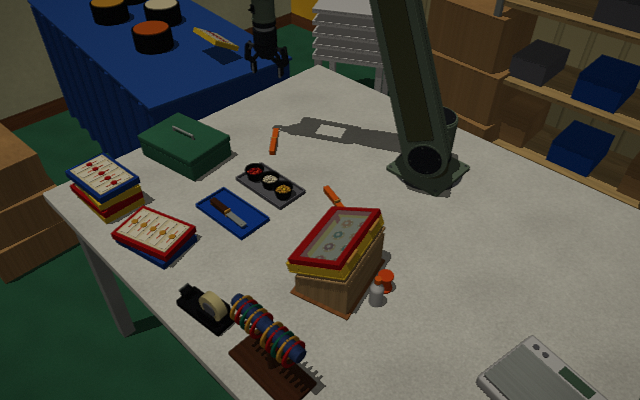

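View pics/top0.png

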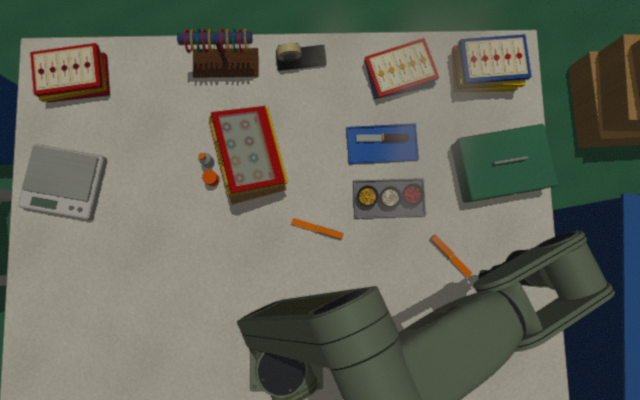

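The scene view has the blue tray with the dark blade near (232,212). In the top view it is at (382,143), with the handle on the right at (395,138) and the tip on the left at (357,138). The grey tray of bowls is nearer the robot, and two orange look-alikes lie loose. Next I'll zoom in.

```bash
python3 - <<'E'
from h import *
p=get_image("top"); im=cv2.cvtColor(np.asarray(p["img"]),cv2.COLOR_RGB2BGR)
a=cv2.resize(im[90:210,340:440],None,fx=6,fy=6*0.8,interpolation=cv2.INTER_CUBIC)
a=cv2.resize(im[115:175,340:425],None,fx=9,fy=9,interpolation=cv2.INTER_CUBIC);cv2.imwrite("pics/t1.png",a)
b=cv2.resize(im[95:210,190:300],None,fx=5,fy=5,interpolation=cv2.INTER_CUBIC);cv2.imwrite("pics/t2.png",b)
p=get_image("scene"); im=cv2.cvtColor(np.asarray(p["img"]),cv2.COLOR_RGB2BGR)
b=cv2.resize(im[195:320,280:400],None,fx=4.6,fy=4.6,interpolation=cv2.INTER_CUBIC);cv2.imwrite("pics/s2.png",b)
b=cv2.resize(im[180:245,190:275],None,fx=9,fy=9,interpolation=cv2.INTER_CUBIC);cv2.imwrite("pics/s1.png",b)
E
```

```text
(no output)
```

View pics/t1.png

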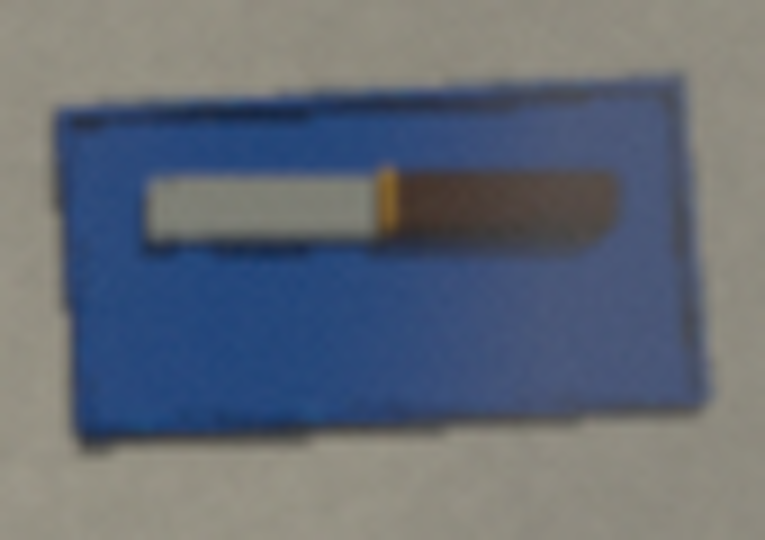

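View pics/t2.png

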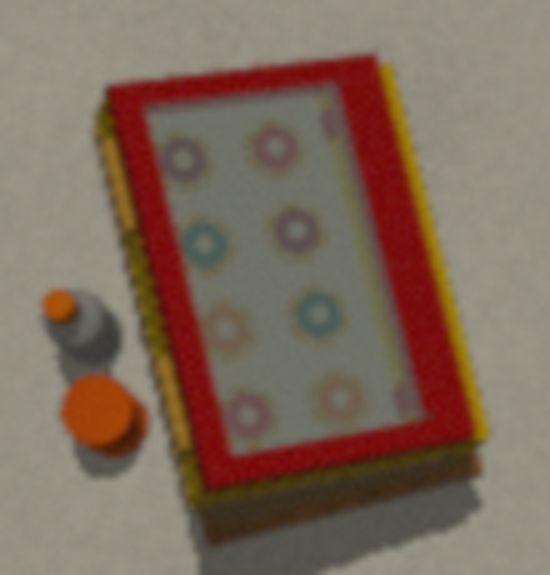

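View pics/s2.png

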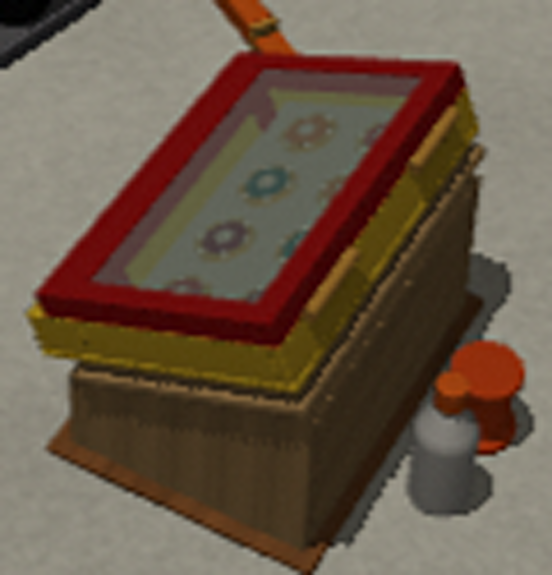

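View pics/s1.png

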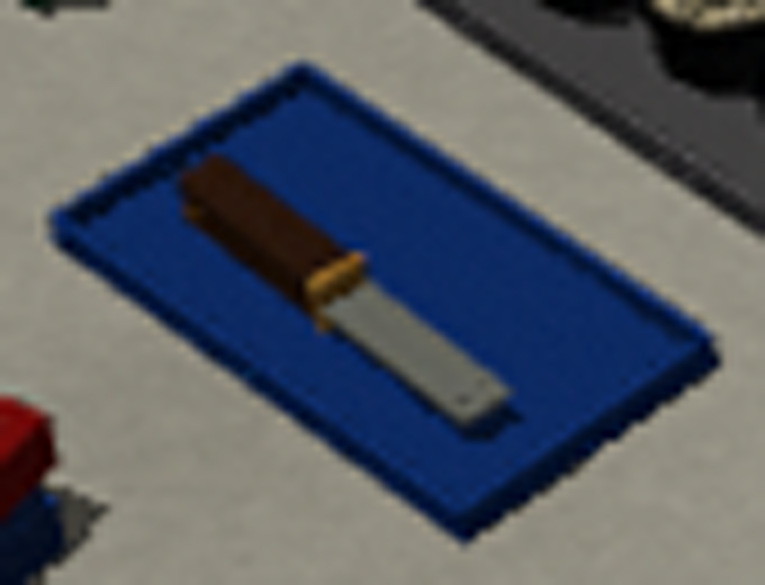

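```bash
cat > fit.py <<'E'
from h import *
from scipy.optimize import least_squares
np.set_printoptions(precision=4,suppress=True)
pt=get_image("top"); ps=get_image("scene")
def T(l): return np.array([[(u+.5)/5-.5+190,(v+.5)/5-.5+95] for u,v in l])
def S(l): return np.array([[(u+.5)/4.6-.5+280,(v+.5)/4.6-.5+195] for u,v in l])
def Bd(q,x):
    X,Y,a,h=q; c,s=np.cos(a),np.sin(a); t=np.radians(22)
    Rz=np.array([[c,-s,0],[s,c,0],[0,0,1]]); Ry=np.array([[np.cos(t),0,-np.sin(t)],[0,1,0],[np.sin(t),0,np.cos(t)]])
    return (Rz@Ry@np.atleast_2d(x).T).T+[X,Y,.102]
def pts(h,w,b=.110):
    L=[[.08,-w,h+.046],[-.07,-w,h+.046],[-.07,w,h+.046],[.08,w,h+.046]]
    return L,[[-.084,-b,h+.03],[-.084,b,h+.03]]
tu=T([(108,87),(378,57),(475,440),(205,490),(393,65),(487,437)])
su=S([(275,322),(40,300),(235,55),(460,65),(32,308)])
def f(q):
    L,B=pts(q[3],q[4]); A=Bd(q[:4],L+B)
    return np.r_[w2p(pt,A)-tu, w2p(ps,A[:5])-su].ravel()
r=least_squares(f,[.56,.09,1.8,.01,.108],loss="soft_l1"); print(r.x,np.degrees(r.x[2])); print(r.fun.reshape(-1,2))
for ww,p,n in((pt,0,"top"),(ps,1,"scene")): pass
q=r.x
# blade
def U(l,n0,m0): return np.array([[(u+.5)/9-.5+n0,(v+.5)/9-.5+m0] for u,v in l])
bt=U([(147,210),(618,208)],340,115); 
print("tip",p2w(pt,bt[0],.015),"butt",p2w(pt,bt[1],.026))
bs=U([(490,410),(198,165)],190,180)
print("tip",p2w(ps,bs[0],.015),"butt",p2w(ps,bs[1],.026))
tr=U([(60,110),(682,80),(708,408),(80,438)],340,115); print("tray",[p2w(pt,x,.014) for x in tr])
tr=U([(302,65),(715,345),(462,530),(55,225)],190,180); print("tray",[p2w(ps,x,.014) for x in tr])
E
python3 fit.py
```

```text
[0.5546 0.0962 1.8097 0.0066 0.1092] 103.68939307301801
[[-0.2255  0.4144]
 [-0.5575  0.2052]
 [ 0.0875 -0.6326]
 [ 0.3257 -0.2539]
 [-0.5093  0.0515]
 [ 0.6138  0.7477]
 [-0.4355  0.5031]
 [-0.3855 -1.4782]
 [ 1.0724 -0.3832]
 [ 0.4635 -0.1443]
 [-0.9227  1.3893]]
tip [ 0.6146 -0.2207  0.015 ] butt [ 0.6092 -0.3747  0.026 ]
tip [ 0.6166 -0.219   0.015 ] butt [ 0.616  -0.3718  0.026 ]
tray [array([ 0.6495, -0.193 ,  0.014 ]), array([ 0.6555, -0.4011,  0.014 ]), array([ 0.544 , -0.4039,  0.014 ]), array([ 0.5384, -0.196 ,  0.014 ])]
tray [array([ 0.5511, -0.4009,  0.014 ]), array([ 0.5451, -0.1906,  0.014 ]), array([ 0.6566, -0.1846,  0.014 ]), array([ 0.661 , -0.3936,  0.014 ])]
```

The lid fit agrees in both views to about 1 px. It puts the stand at (0.555, 0.096) with yaw 104° and h near 7 mm. The blade's handle centre is at about (0.613, -0.333), pointing +y, and its length of about 153–155 mm matches the given size.

```bash
cat >> h.py <<'E'
from scipy.spatial.transform import Rotation as Ro
Q=[0.5546,0.0962,1.8097,0.0066]   # stand x,y,yaw,h
def boardRT(q=Q):
    a=q[2]; t=np.radians(22)
    R=Ro.from_euler("z",a).as_matrix()@np.array([[np.cos(t),0,-np.sin(t)],[0,1,0],[np.sin(t),0,np.cos(t)]])
    return R,np.array([q[0],q[1],.102])
def toolR(bx,bz):  # blade x,z world -> tool rot
    bx=np.array(bx,float);bz=np.array(bz,float); x=-bz; return np.c_[x,bx,np.cross(x,bx)]
def delta(pos,R,s=None):
    s=s or get_state(); R0=np.array(s["tcp_rot"]); p0=np.array(s["position"])
    off=R0.T@(np.array(pos)-p0)*100; rv=Ro.from_matrix(R0.T@R).as_rotvec(degrees=True)
    return np.round(off,2),np.round(rv,2)
E
python3 - <<'E'
from h import *
b=np.radians(89);R=toolR([np.cos(b),np.sin(b),0],[0,0,1])
print(delta([.613,-.333,.12],R)); s=get_state();print(s["tcp_rot"])
E
```

```text
(array([11.14, 42.35, -2.07]), array([-6.489e+01,  1.000e-02,  0.000e+00]))
[[ 8.33660155e-05  9.12760861e-01  4.08494312e-01]
 [-1.25137412e-04  4.08494320e-01 -9.12760853e-01]
 [-9.99999989e-01  2.49753143e-05  1.48275076e-04]]
```

{"method": "send_rows", "body": {
  "increments": [
    {"hand":0.4,"offset":[11.1,42.3,-2.1],"turn":[-64.9,0,0]},
    {"hand":0.4,"offset":[11.1,42.3,-2.1],"turn":[-64.9,0,0]},
    {"hand":0.4,"offset":[11.1,42.3,-2.1],"turn":[-64.9,0,0]},
    {"hand":0.4,"offset":[11.1,42.3,-2.1],"turn":[-64.9,0,0]},
    {"hand":0.4,"offset":[11.1,42.3,-2.1],"turn":[-64.9,0,0]},
    {"hand":0.4,"offset":[11.1,42.3,-2.1],"turn":[-64.9,0,0]},
    {"hand":0.4,"offset":[11.1,42.3,-2.1],"turn":[-64.9,0,0]},
    {"hand":0.4,"offset":[11.1,42.3,-2.1],"turn":[-64.9,0,0]}
  ]
}}

```text
time_s: 2.0
position: [0.5815, -0.3484, 0.1294]
tcp_rot: [[0.0, 0.013, 1.0], [-0.0, 1.0, -0.013], [-1.0, -0.0, 0.0]]
wrist_force: [0.0, -0.0, 0.4]
finger_gap: 0.0344
```

```bash
python3 - <<'E'
from h import *
b=np.radians(89);R=toolR([np.cos(b),np.sin(b),0],[0,0,1])
print(delta([.613,-.333,.06],R)); print(delta([.613,-.333,.008],R))
E
```

```text
(array([6.94, 1.58, 3.13]), array([0.28, 0.01, 0.02]))
(array([12.14,  1.58,  3.13]), array([0.28, 0.01, 0.02]))
```

{"method": "send_rows", "body": {
  "increments": [
    {"hand":0.38,"offset":[3,1.6,3.1],"turn":[0.3,0,0]},
    {"hand":0.38,"offset":[6.9,1.6,3.1],"turn":[0.3,0,0]},
    {"hand":0.38,"offset":[6.9,1.6,3.1],"turn":[0.3,0,0]},
    {"hand":0.38,"offset":[6.9,1.6,3.1],"turn":[0.3,0,0]}
  ]
}}

```text
time_s: 2.4
position: [0.6106, -0.3341, 0.0607]
tcp_rot: [[-0.002, 0.023, 1.0], [0.001, 1.0, -0.023], [-1.0, 0.001, -0.002]]
wrist_force: [-0.4, -0.6, -0.2]
finger_gap: 0.0325
```

```bash
python3 - <<'E'
from h import *
b=np.radians(89);R=toolR([np.cos(b),np.sin(b),0],[0,0,1])
print(delta([.613,-.333,.008],R)); s=get_state(); print(s["position"],s["finger_gap"])
for n,b in(("top",(100,190,330,440)),("scene",(150,260,180,300))):
    p=get_image(n); im=cv2.cvtColor(np.asarray(p["img"]),cv2.COLOR_RGB2BGR)
    cv2.imwrite(f"pics/{n}2.png",cv2.resize(im[b[0]:b[1],b[2]:b[3]],None,fx=5,fy=5,interpolation=cv2.INTER_CUBIC))
E
```

```text
(array([5.27, 0.11, 0.24]), array([-0.3 , -0.09, -0.03]))
[ 0.61061764 -0.33409446  0.06069977] 0.03253299610025991
```

View pics/scene2.png

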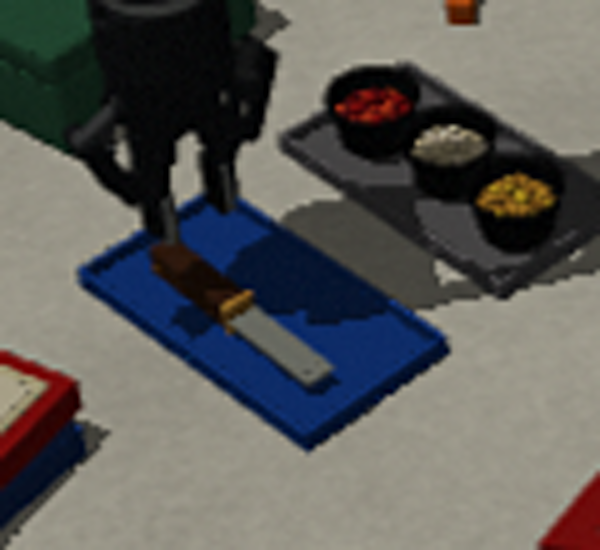

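View pics/top2.png

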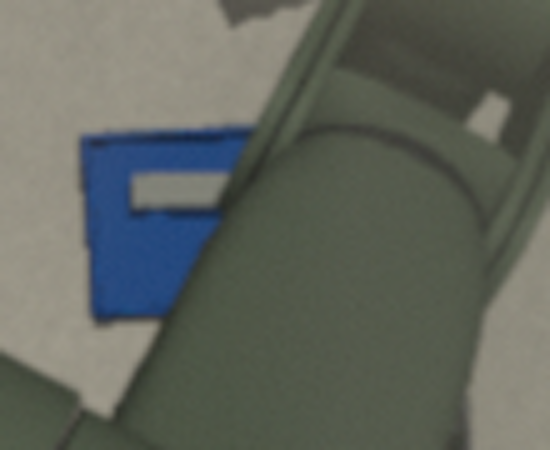

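The scene crop shows the open fingers at (170,240) and (225,205), straddling the line of the brown handle. I'll descend in small rows.

{"method": "send_rows", "body": {
  "increments": [
    {"hand":0.38,"offset":[1.5,0.1,0.2],"turn":[-0.3,0,0]},
    {"hand":0.38,"offset":[3,0.1,0.2],"turn":[-0.3,0,0]},
    {"hand":0.38,"offset":[4.2,0.1,0.2],"turn":[-0.3,0,0]},
    {"hand":0.38,"offset":[5.2,0.1,0.2],"turn":[-0.3,0,0]},
    {"hand":0.38,"offset":[5.2,0.1,0.2],"turn":[-0.3,0,0]}
  ]
}}

```text
time_s: 3.0
position: [0.6117, -0.3324, 0.0065]
tcp_rot: [[-0.004, 0.017, 1.0], [0.002, 1.0, -0.017], [-1.0, 0.002, -0.004]]
wrist_force: [-0.0, 0.4, 0.5]
finger_gap: 0.0327
```

No contact. Closing.

{"method": "send_rows", "body": {
  "increments": [
    {"hand":0.25,"offset":[-0.05,0,0],"turn":[0,0,0]},
    {"hand":0,"offset":[-0.1,0,0],"turn":[0,0,0]},
    {"hand":0,"offset":[-0.1,0,0],"turn":[0,0,0]},
    {"hand":0,"offset":[-0.1,0,0],"turn":[0,0,0]},
    {"hand":0,"offset":[-0.1,0,0],"turn":[0,0,0]},
    {"hand":0,"offset":[-0.1,0,0],"turn":[0,0,0]}
  ]
}}

```text
time_s: 3.6
position: [0.6131, -0.3331, 0.01]
tcp_rot: [[0.0, 0.017, 1.0], [-0.0, 1.0, -0.017], [-1.0, -0.0, 0.0]]
wrist_force: [-0.2, -1.1, -0.7]
finger_gap: 0.0183
```

{"method": "send_rows", "body": {
  "increments": [
    {"hand":0,"offset":[-1,0,0],"turn":[0,0,0]},
    {"hand":0,"offset":[-4,0,0],"turn":[0,0,0]},
    {"hand":0,"offset":[-8,0,0],"turn":[0,0,0]},
    {"hand":0,"offset":[-12,0,0],"turn":[0,0,0]},
    {"hand":0,"offset":[-12,0,0],"turn":[0,0,0]},
    {"hand":0,"offset":[-12,0,0],"turn":[0,0,0]}
  ]
}}

```text
time_s: 4.2
position: [0.6135, -0.3333, 0.1318]
tcp_rot: [[0.003, 0.017, 1.0], [-0.002, 1.0, -0.017], [-1.0, -0.002, 0.003]]
wrist_force: [0.9, 0.3, -1.4]
finger_gap: 0.0185
```

```bash
python3 - <<'E'
from h import *
s=get_state(); print(s["position"],s["finger_gap"],s["wrist_force"]); print(s["joint_pos"])
for n,b in(("top",(60,220,300,440)),("scene",(120,260,180,330))):
    p=get_image(n); im=cv2.cvtColor(np.asarray(p["img"]),cv2.COLOR_RGB2BGR)
    cv2.imwrite(f"pics/{n}3.png",cv2.resize(im[b[0]:b[1],b[2]:b[3]],None,fx=5 if n=="scene" else 4,fy=4,interpolation=cv2.INTER_CUBIC))
    for d in spot_in(p,"blade_tip")[:2]: print(n,d["conf"],c2w(p,d["location"]))
E
```

```text
[ 0.61350581 -0.33331661  0.13180999] 0.01848282444700499 [ 0.91109771  0.26513753 -1.37834982]
[-2.94579644e+01  3.30863237e+01  7.98982065e+01 -2.24541182e-03
  6.68371361e+01 -2.84640278e+01]
top 0.71 [ 0.26452925 -0.47853594  0.0109996 ]
scene 0.76 [ 0.61492067 -0.28631698  0.13422295]
scene 0.73 [ 0.34445166 -0.12346609  0.0251231 ]
```

View pics/scene3.png

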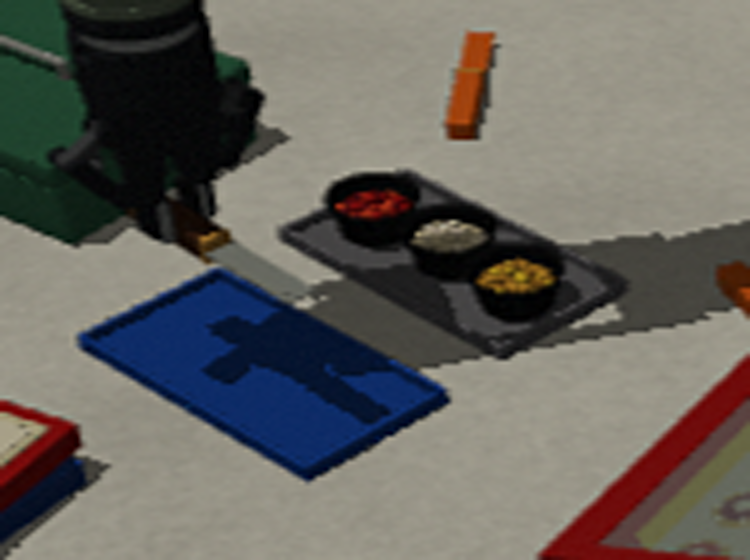

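View pics/top3.png

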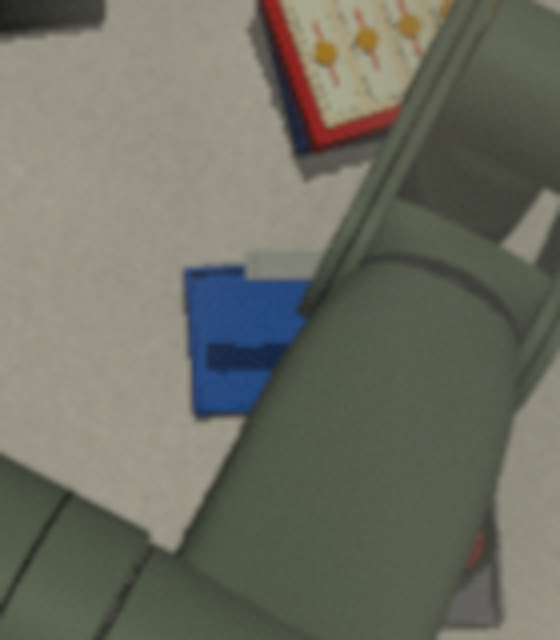

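```bash
python3 - <<'E'
from h import *
np.set_printoptions(precision=4,suppress=True)
pt=get_image("top"); ps=get_image("scene")
ut=[(245.5/4)-.5+300,(265.5/4)-.5+60]; us=[(308.5)/5-.5+180,(299.5)/4-.5+120]
def ray(p,uv):
    R,t=cam(p); o=-R.T@t; d=R.T@np.array([(uv[0]-p["cx"])/p["fx"],(uv[1]-p["cy"])/p["fy"],1]); return o,d/np.linalg.norm(d)
o1,d1=ray(pt,ut);o2,d2=ray(ps,us)
A=np.c_[d1,-d2]; k=np.linalg.lstsq(A,o2-o1,rcond=None)[0]; print(o1+k[0]*d1,o2+k[1]*d2)
s=get_state(); R0=np.array(s["tcp_rot"]);m=(o1+k[0]*d1+o2+k[1]*d2)/2; print(R0.T@(m-s["position"]),s["position"])
E
```

```text
[ 0.6172 -0.2222  0.1335] [ 0.6135 -0.218   0.132 ]
[-0.0043  0.1126  0.0009] [ 0.6125 -0.3327  0.1283]
```

```bash
cat >> h.py <<'E'
TIP=np.array([-.0045,.113,.0005])
def tcp_for(tipb,pitch=0,q=Q):
    "tip at board coords tipb, blade pitched tip-up by pitch deg rel board"
    R,t=boardRT(q); c,s=np.cos(np.radians(pitch)),np.sin(np.radians(pitch))
    bx=R@[c,0,s]; bz=R@[-s,0,c]; T=toolR(bx,bz); return R@np.array(tipb)+t-T@TIP, T
def tipb(s=None):
    s=s or get_state(); R,t=boardRT(); T=np.array(s["tcp_rot"]); bx=R.T@T[:,1]
    return R.T@(np.array(s["position"])+T@TIP-t), np.degrees(np.arctan2(bx[2],bx[0])),np.degrees(np.arcsin(bx[1]))
E
python3 - <<'E'
from h import *
np.set_printoptions(precision=4,suppress=True)
P,T=tcp_for([-.11,0,.06]); print(P); print(delta(P,T)); print(tipb())
E
```

```text
[ 0.608  -0.125   0.0699]
(array([ 5.87, 20.75, -0.79]), array([-14.52,   2.69,  21.79]))
(array([-0.2862,  0.0162,  0.1491]), np.float64(-21.924955495865046), np.float64(-14.677156255005967))
```

{"method": "send_rows", "body": {
  "increments": [
    {"hand":0,"offset":[3,10,-0.4],"turn":[-7.3,1.3,10.9]},
    {"hand":0,"offset":[4,14,-0.8],"turn":[-14.5,2.7,21.8]},
    {"hand":0,"offset":[5.9,20.7,-0.8],"turn":[-14.5,2.7,21.8]},
    {"hand":0,"offset":[5.9,20.7,-0.8],"turn":[-14.5,2.7,21.8]},
    {"hand":0,"offset":[5.9,20.7,-0.8],"turn":[-14.5,2.7,21.8]},
    {"hand":0,"offset":[5.9,20.7,-0.8],"turn":[-14.5,2.7,21.8]},
    {"hand":0,"offset":[5.9,20.7,-0.8],"turn":[-14.5,2.7,21.8]}
  ]
}}

```text
time_s: 5.2
position: [0.6092, -0.1267, 0.071]
tcp_rot: [[-0.086, -0.221, 0.972], [0.361, 0.902, 0.237], [-0.928, 0.371, 0.002]]
wrist_force: [0.2, -0.7, -0.3]
finger_gap: 0.0187
```

```bash
python3 - <<'E'
from h import *
np.set_printoptions(precision=4,suppress=True)
s=get_state(); print(tipb(s),s["joint_pos"],s["wrist_force"])
for n,b in(("top",(60,220,180,330)),("scene",(130,280,230,380))):
    p=get_image(n); im=cv2.cvtColor(np.asarray(p["img"]),cv2.COLOR_RGB2BGR)
    cv2.imwrite(f"pics/{n}4.png",cv2.resize(im[b[0]:b[1],b[2]:b[3]],None,fx=4 if n=="top" else 5,fy=4 if n=="top" else 4 ,interpolation=cv2.INTER_CUBIC))
    R,t=boardRT(); print(n,w2p(p,(R@np.array([tipb(s)[0]]).T).T+t))
E
```

```text
(array([-0.1113, -0.0006,  0.0614]), np.float64(-0.19225392351920262), np.float64(0.06097030621738231)) [-21.7659  36.0047  87.7218  18.8363  70.2592 -44.0891] [ 0.2447 -0.6665 -0.2764]
top [[289.4013 140.3378]]
scene [[297.2885 227.1974]]
```

View pics/scene4.png

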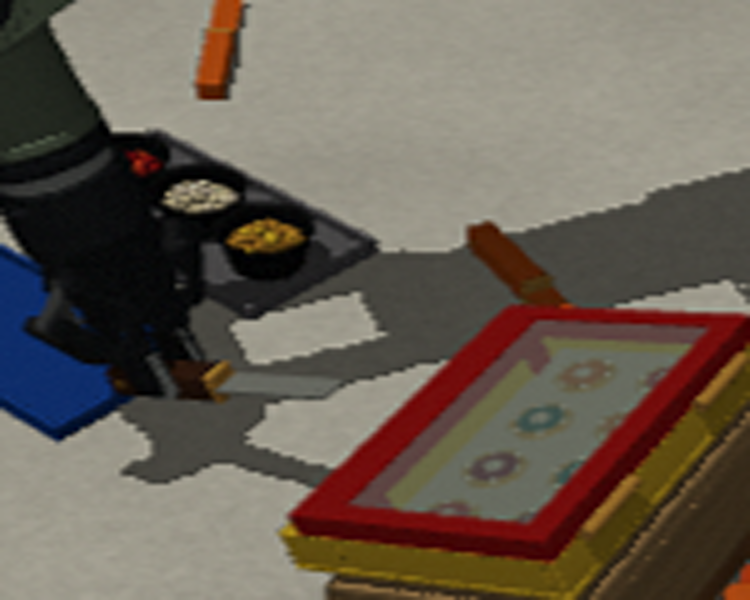

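View pics/top4.png

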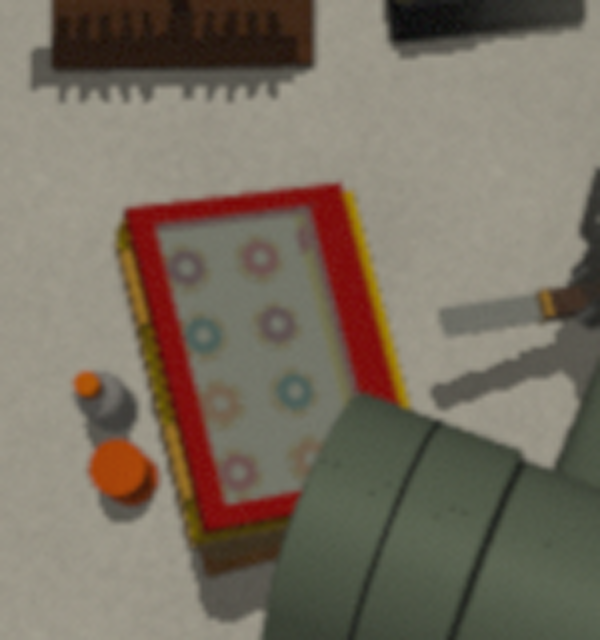

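The top view shows the tip at (290,140), against a prediction of (289,140). In the scene view it is at (298,226), against (297,227). I'll move over the sill and feel downward.

{"method": "send_rows", "body": {
  "increments": [
    {"hand":0,"offset":[0,3.4,0],"turn":[0,0,0.2]},
    {"hand":0,"offset":[0.8,3.4,0],"turn":[0,0,0.2]},
    {"hand":0,"offset":[1.3,3.4,0],"turn":[0,0,0.2]},
    {"hand":0,"offset":[1.3,3.4,0],"turn":[0,0,0.2]}
  ]
}}

```text
time_s: 5.7
position: [0.5997, -0.0915, 0.0707]
tcp_rot: [[-0.088, -0.219, 0.972], [0.366, 0.9, 0.236], [-0.927, 0.376, 0.001]]
wrist_force: [0.4, 1.0, -1.6]
finger_gap: 0.0184
```

```bash
cat > st.py <<'E'
from h import *
np.set_printoptions(precision=4,suppress=True)
s=get_state(); R,t=boardRT(); print(s["time_s"],tipb(s),"F board",R.T@s["wrist_force"],"M",R.T@s["torque"])
E
python3 st.py
```

```text
5.7 (array([-0.0777,  0.    ,  0.048 ]), np.float64(0.09703795145783481), np.float64(-0.03524259154450968)) F board [ 0.2095 -0.6235 -1.8505] M [-0.0398  0.2611 -0.0465]
```

{"method": "send_rows", "body": {
  "increments": [
    {"hand":0,"offset":[0.15,0,0],"turn":[0,0,0]},
    {"hand":0,"offset":[0.3,0,0],"turn":[0,0,0]},
    {"hand":0,"offset":[0.4,0,0],"turn":[0,0,0]}
  ]
}}

```text
time_s: 6.0
position: [0.5998, -0.0895, 0.0675]
tcp_rot: [[-0.087, -0.219, 0.972], [0.366, 0.9, 0.236], [-0.927, 0.376, 0.002]]
wrist_force: [-0.6, -0.4, -1.1]
finger_gap: 0.0185
```

```bash
python3 st.py
```

```text
6.0 (array([-0.0772, -0.0005,  0.0444]), np.float64(0.09922560513801695), np.float64(-0.006154022268382604)) F board [-0.6281  0.6424 -0.9162] M [ 0.0229  0.2861 -0.0163]
```

{"method": "send_rows", "body": {
  "increments": [
    {"hand":0,"offset":[0.1,0,0],"turn":[0,0,0]},
    {"hand":0,"offset":[0.2,0,0],"turn":[0,0,0]}
  ]
}}

```text
time_s: 6.2
position: [0.5996, -0.0885, 0.0659]
tcp_rot: [[-0.087, -0.22, 0.972], [0.366, 0.9, 0.236], [-0.927, 0.376, 0.002]]
wrist_force: [-0.1, 0.2, -1.0]
finger_gap: 0.0186
```

```bash
python3 st.py
```

```text
6.2 (array([-0.0768, -0.0005,  0.0424]), np.float64(0.09529829384525149), np.float64(0.02084808938985557)) F board [-0.2017  0.0385 -1.0486] M [ 0.0594  0.289  -0.0232]
```

{"method": "send_rows", "body": {
  "increments": [
    {"hand":0,"offset":[0.1,0,0],"turn":[0,0,0]},
    {"hand":0,"offset":[0.2,0,0],"turn":[0,0,0]}
  ]
}}

```text
time_s: 6.4
position: [0.5994, -0.0876, 0.0641]
tcp_rot: [[-0.087, -0.22, 0.972], [0.366, 0.9, 0.236], [-0.927, 0.376, 0.002]]
wrist_force: [0.6, 0.2, -0.5]
finger_gap: 0.0184
```

```bash
python3 st.py
```

```text
6.4 (array([-0.0766, -0.0004,  0.0404]), np.float64(0.09826618734550394), np.float64(0.029053836476686794)) F board [-0.1072 -0.5939 -0.5439] M [0.0126 0.2376 0.0781]
```

{"method": "send_rows", "body": {
  "increments": [
    {"hand":0,"offset":[0.1,0,0],"turn":[0,0,0]}
  ]
}}

```text
time_s: 6.5
position: [0.5993, -0.0872, 0.0631]
tcp_rot: [[-0.087, -0.22, 0.972], [0.366, 0.9, 0.236], [-0.927, 0.376, 0.002]]
wrist_force: [-0.7, 0.4, -1.7]
finger_gap: 0.0185
```

```bash
python3 st.py
```

```text
6.5 (array([-0.0766, -0.0004,  0.0394]), np.float64(0.09974859054056712), np.float64(0.02434216572600012)) F board [-0.177   0.5723 -1.7974] M [-0.0391  0.2785 -0.041 ]
```

{"method": "send_rows", "body": {
  "increments": [
    {"hand":0,"offset":[0.1,0,0],"turn":[0,0,0]}
  ]
}}

```text
time_s: 6.6
position: [0.5993, -0.0869, 0.0623]
tcp_rot: [[-0.087, -0.22, 0.972], [0.366, 0.9, 0.236], [-0.927, 0.376, 0.002]]
wrist_force: [-1.0, -0.9, 2.0]
finger_gap: 0.0188
```

```bash
python3 st.py
```

```text
6.6 (array([-0.0766, -0.0005,  0.0386]), np.float64(0.10243182673089214), np.float64(0.02589440628877366)) F board [0.1452 1.1579 2.0708] M [ 0.0075  0.0761 -0.0033]
```

Contact with the sill at tip z = 38.6 mm gives h ≈ 7.8 mm, which agrees with the image estimate. I'll raise 1.4 mm and slide in.

{"method": "send_rows", "body": {
  "increments": [
    {"hand":0,"offset":[-0.15,0,0],"turn":[0,0,0]},
    {"hand":0,"offset":[-0.15,0.5,0],"turn":[0,0,0]},
    {"hand":0,"offset":[-0.15,1.0,0],"turn":[0,0,0]},
    {"hand":0,"offset":[-0.15,1.0,0],"turn":[0,0,0]}
  ]
}}

```text
time_s: 7.0
position: [0.5969, -0.0777, 0.0678]
tcp_rot: [[-0.087, -0.22, 0.972], [0.366, 0.9, 0.237], [-0.926, 0.376, 0.002]]
wrist_force: [-0.1, -0.4, -0.7]
finger_gap: 0.0186
```

```bash
python3 st.py
```

```text
7.0 (array([-0.0657, -0.0003,  0.0401]), np.float64(0.11524033402077558), np.float64(0.06412092344157136)) F board [-0.5796  0.1976 -0.5302] M [ 0.0025  0.3014 -0.0625]
```

{"method": "send_rows", "body": {
  "increments": [
    {"hand":0,"offset":[0,0.4,0],"turn":[0,0,0]},
    {"hand":0,"offset":[0,0.8,0],"turn":[0,0,0]},
    {"hand":0,"offset":[0,0.8,0],"turn":[0,0,0]}
  ]
}}

```text
time_s: 7.3
position: [0.5953, -0.0707, 0.0707]
tcp_rot: [[-0.087, -0.22, 0.972], [0.366, 0.9, 0.237], [-0.926, 0.376, 0.002]]
wrist_force: [0.9, 0.1, -1.3]
finger_gap: 0.0184
```

```bash
python3 st.py
```

```text
7.3 (array([-0.058 , -0.0004,  0.04  ]), np.float64(0.10987534300095228), np.float64(0.05267136730863891)) F board [-0.6287 -0.9348 -1.1592] M [-0.0249  0.2519 -0.0009]
```

{"method": "send_rows", "body": {
  "increments": [
    {"hand":0,"offset":[0,0.2,0],"turn":[0,0,0]},
    {"hand":0,"offset":[0,0.4,0],"turn":[0,0,0]}
  ]
}}

```text
time_s: 7.5
position: [0.5945, -0.0676, 0.0719]
tcp_rot: [[-0.087, -0.22, 0.972], [0.366, 0.9, 0.236], [-0.927, 0.376, 0.002]]
wrist_force: [-0.3, -0.4, -0.4]
finger_gap: 0.0186
```

```bash
python3 st.py
```

```text
7.5 (array([-0.0546, -0.0004,  0.04  ]), np.float64(0.10112716587770286), np.float64(0.01614558116757711)) F board [-0.4262  0.3364 -0.2094] M [-0.0029  0.2181 -0.0319]
```

{"method": "send_rows", "body": {
  "increments": [
    {"hand":0,"offset":[0,0.15,0],"turn":[0,0,0]},
    {"hand":0,"offset":[0,0.3,0],"turn":[0,0,0]}
  ]
}}

```text
time_s: 7.7
position: [0.5938, -0.0649, 0.0731]
tcp_rot: [[-0.087, -0.22, 0.972], [0.366, 0.9, 0.236], [-0.927, 0.376, 0.002]]
wrist_force: [0.1, 1.2, -1.0]
finger_gap: 0.0187
```

```bash
python3 st.py
```

```text
7.7 (array([-0.0516, -0.0004,  0.04  ]), np.float64(0.09979414771448518), np.float64(0.023250598734345967)) F board [ 0.6529 -0.356  -1.3344] M [ 0.0332  0.278  -0.0025]
```

{"method": "send_rows", "body": {
  "increments": [
    {"hand":0,"offset":[0,0.1,0],"turn":[0,0,0]},
    {"hand":0,"offset":[0,0.2,0],"turn":[0,0,0]}
  ]
}}

```text
time_s: 7.9
position: [0.5934, -0.0631, 0.0738]
tcp_rot: [[-0.087, -0.22, 0.972], [0.366, 0.9, 0.236], [-0.927, 0.376, 0.002]]
wrist_force: [0.6, 0.1, -1.6]
finger_gap: 0.0183
```

```bash
python3 st.py
```

```text
7.9 (array([-0.0496, -0.0004,  0.04  ]), np.float64(0.10139376878522265), np.float64(0.01873629034949703)) F board [-0.6499 -0.584  -1.4324] M [-0.0068  0.2836  0.0202]
```

```bash
cat > lever.py <<'E'
from h import *
import sys
np.set_printoptions(precision=3,suppress=True)
led=.0378
def pose(phi,L=.0344,lift=0):
    c,s=np.cos(np.radians(phi)),np.sin(np.radians(phi))
    return tcp_for([-.084+L*c-.00125*s,0,led+L*s+.00125*c+lift],phi)
s=get_state()
if __name__=="__main__":
    for phi in map(float,sys.argv[1:]):
        P,T=pose(phi); print(phi,P,*delta(P,T,s))
    ps=get_image("scene"); im=cv2.cvtColor(np.asarray(ps["img"]),cv2.COLOR_RGB2BGR)
    cv2.imwrite("pics/scene5.png",cv2.resize(im[150:290,250:390],None,fx=4,fy=4,interpolation=cv2.INTER_CUBIC))
E
python3 lever.py 2 4 6 8 11 14 17 20
```

```text
2.0 [ 0.593 -0.062  0.071] [ 0.35  0.01 -0.05] [0.02 0.1  1.9 ]
4.0 [ 0.592 -0.061  0.068] [ 0.62  0.04 -0.05] [0.02 0.1  3.9 ]
6.0 [ 0.592 -0.059  0.066] [ 0.9   0.07 -0.05] [0.02 0.1  5.9 ]
8.0 [ 0.592 -0.058  0.063] [ 1.17  0.12 -0.05] [0.03 0.1  7.9 ]
11.0 [ 0.591 -0.056  0.06 ] [ 1.57  0.2  -0.05] [ 0.03  0.1  10.9 ]
14.0 [ 0.59  -0.053  0.057] [ 1.97  0.31 -0.05] [ 0.03  0.1  13.9 ]
17.0 [ 0.59  -0.051  0.054] [ 2.36  0.43 -0.05] [ 0.03  0.1  16.9 ]
20.0 [ 0.589 -0.048  0.051] [ 2.75  0.58 -0.05] [ 0.04  0.1  19.9 ]
```

View pics/scene5.png

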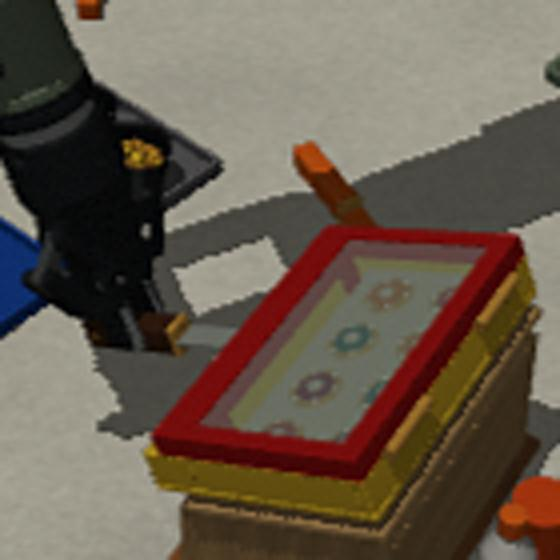

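The scene view shows the blade from (170,335) to (240,340) passing under the red front frame of the lid, so the tip is in the notch. I'll lever in stages.

{"method": "send_rows", "body": {
  "increments": [
    {"hand":0,"offset":[0.2,0,0],"turn":[0,0,1]},
    {"hand":0,"offset":[0.35,0,0],"turn":[0,0,1.9]},
    {"hand":0,"offset":[0.48,0.02,0],"turn":[0,0,2.9]},
    {"hand":0,"offset":[0.62,0.04,0],"turn":[0,0,3.9]}
  ]
}}

```text
time_s: 8.35
position: [0.5929, -0.0606, 0.0682]
tcp_rot: [[-0.102, -0.213, 0.972], [0.428, 0.872, 0.236], [-0.898, 0.44, 0.002]]
wrist_force: [-1.0, 0.3, 1.6]
finger_gap: 0.0182
```

```bash
python3 st.py
```

```text
8.35 (array([-0.0499, -0.0005,  0.0417]), np.float64(4.102265277338185), np.float64(0.016635615828822677)) F board [1.0715 0.859  1.243 ] M [-0.0676 -0.1195 -0.0092]
```

{"method": "send_rows", "body": {
  "increments": [
    {"hand":0,"offset":[0.14,0.01,0],"turn":[0,0,1]},
    {"hand":0,"offset":[0.27,0.03,0],"turn":[0,0,2]},
    {"hand":0,"offset":[0.4,0.05,0],"turn":[0,0,3]}
  ]
}}

```text
time_s: 8.65
position: [0.5925, -0.0586, 0.065]
tcp_rot: [[-0.113, -0.208, 0.972], [0.472, 0.849, 0.236], [-0.874, 0.486, 0.002]]
wrist_force: [0.0, -0.5, 3.6]
finger_gap: 0.0184
```

```bash
python3 st.py
```

```text
8.65 (array([-0.05  , -0.0006,  0.0438]), np.float64(7.061360100380663), np.float64(0.04524108777488085)) F board [0.9103 0.1126 3.4932] M [0.0604 0.1139 0.003 ]
```

{"method": "send_rows", "body": {
  "increments": [
    {"hand":0,"offset":[0.14,0.01,0],"turn":[0,0,1]},
    {"hand":0,"offset":[0.27,0.03,0],"turn":[0,0,2]},
    {"hand":0,"offset":[0.4,0.06,0],"turn":[0,0,3]}
  ]
}}

```text
time_s: 8.95
position: [0.5919, -0.0563, 0.0616]
tcp_rot: [[-0.123, -0.201, 0.972], [0.516, 0.823, 0.236], [-0.848, 0.53, 0.002]]
wrist_force: [0.4, -1.5, 3.0]
finger_gap: 0.0185
```

```bash
python3 st.py
```

```text
8.95 (array([-0.0502, -0.0005,  0.0454]), np.float64(10.032977801097045), np.float64(0.047841105893814906)) F board [-0.3631  0.0181  3.3341] M [0.0086 0.2714 0.0297]
```

{"method": "send_rows", "body": {
  "increments": [
    {"hand":0,"offset":[0.14,0.02,0],"turn":[0,0,1]},
    {"hand":0,"offset":[0.27,0.04,0],"turn":[0,0,2]},
    {"hand":0,"offset":[0.4,0.07,0],"turn":[0,0,3]}
  ]
}}

```text
time_s: 9.25
position: [0.5913, -0.0538, 0.0582]
tcp_rot: [[-0.134, -0.194, 0.972], [0.558, 0.796, 0.236], [-0.819, 0.574, 0.002]]
wrist_force: [1.8, -3.0, 0.5]
finger_gap: 0.0186
```

```bash
python3 st.py
```

```text
9.25 (array([-0.0505, -0.0005,  0.047 ]), np.float64(13.00976178128814), np.float64(0.037205612481710164)) F board [-2.9328 -1.0021  1.764 ] M [-0.0285  0.6907 -0.0166]
```

{"method": "send_rows", "body": {
  "increments": [
    {"hand":0,"offset":[0.14,0.02,0],"turn":[0,0,1]},
    {"hand":0,"offset":[0.27,0.05,0],"turn":[0,0,2]},
    {"hand":0,"offset":[0.4,0.08,0],"turn":[0,0,3]}
  ]
}}

```text
time_s: 9.55
position: [0.5905, -0.0511, 0.0551]
tcp_rot: [[-0.144, -0.187, 0.972], [0.599, 0.766, 0.236], [-0.788, 0.616, 0.002]]
wrist_force: [0.7, -4.3, -1.4]
finger_gap: 0.0186
```

```bash
python3 st.py
```

```text
9.55 (array([-0.0507, -0.0005,  0.0488]), np.float64(15.996017723774594), np.float64(0.034545138068984634)) F board [-4.5665  0.2914  0.2845] M [-0.0913  1.0912 -0.0648]
```

{"method": "send_rows", "body": {
  "increments": [
    {"hand":0,"offset":[0.13,-0.02,0],"turn":[0,0,1]},
    {"hand":0,"offset":[0.26,0,0],"turn":[0,0,2]},
    {"hand":0,"offset":[0.4,0.03,0],"turn":[0,0,3]}
  ]
}}

```text
time_s: 9.85
position: [0.5895, -0.0475, 0.0526]
tcp_rot: [[-0.154, -0.179, 0.972], [0.639, 0.732, 0.236], [-0.753, 0.658, 0.001]]
wrist_force: [1.6, -2.0, -1.8]
finger_gap: 0.0186
```

```bash
python3 st.py; python3 lever.py
```

```text
9.85 (array([-0.0503, -0.0003,  0.0509]), np.float64(19.13259570520728), np.float64(0.03388065491737728)) F board [-2.7835 -1.054  -0.7667] M [-0.0242  0.7511 -0.0698]
```

View pics/scene5.png

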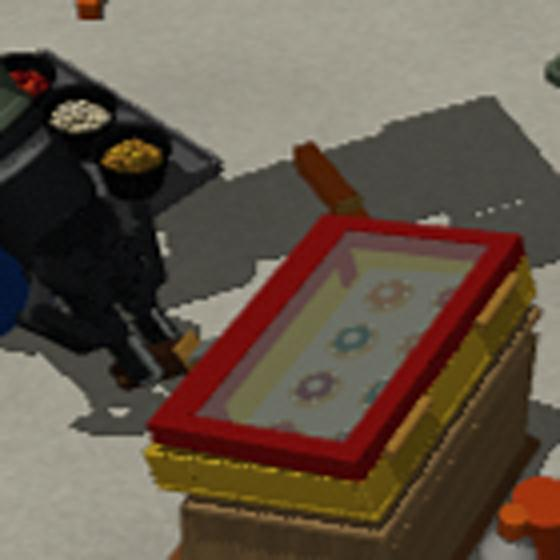

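The lid front has risen by about 3.5 px (near 8 mm) and the tip moment has dropped from 1.09 to 0.75, so the catches look freed. I'll continue on an arc about the hinge.

```bash
cat > arc.py <<'E'
from h import *
import sys
np.set_printoptions(precision=2,suppress=True)
H=.0398
def apose(th,pitch,r,lead=0.0017):
    return tcp_for([.080-r*np.cos(th)-lead*-np.sin(th)*1,0,H+r*np.sin(th)+lead*np.cos(th)],pitch)
if __name__=="__main__":
    s=get_state()
    for a in sys.argv[1:]:
        th,pi,r=map(float,a.split(",")); P,T=apose(th,pi,r/1000); o,v=delta(P,T,s); print(th,P,o.tolist(),v.tolist())
E
python3 arc.py .08,19,131 .1,19,132 .13,19,133 .16,18,134 .2,17,135 .25,15,136 .3,13,136
```

```text
0.08 [ 0.59 -0.05  0.05] [-0.17, 0.03, -0.03] [-0.01, 0.05, -0.22]
0.1 [ 0.59 -0.05  0.06] [-0.45, 0.05, -0.03] [-0.01, 0.05, -0.22]
0.13 [ 0.59 -0.05  0.06] [-0.85, 0.14, -0.03] [-0.01, 0.05, -0.22]
0.16 [ 0.59 -0.05  0.06] [-1.44, 0.23, -0.02] [-0.01, 0.05, -1.22]
0.2 [ 0.59 -0.06  0.07] [-2.15, 0.42, -0.02] [-0.01, 0.05, -2.22]
0.25 [ 0.59 -0.06  0.08] [-3.17, 0.7, -0.02] [-0.01, 0.05, -4.22]
0.3 [ 0.59 -0.07  0.09] [-4.12, 1.12, -0.02] [-0.01, 0.05, -6.22]
```

{"method": "send_rows", "body": {
  "increments": [
    {"hand":0,"offset":[-0.17,0.03,0],"turn":[0,0,-0.2]},
    {"hand":0,"offset":[-0.45,0.05,0],"turn":[0,0,-0.2]},
    {"hand":0,"offset":[-0.85,0.14,0],"turn":[0,0,-0.2]},
    {"hand":0,"offset":[-1.45,0.23,0],"turn":[0,0,-1.2]},
    {"hand":0,"offset":[-2.15,0.42,0],"turn":[0,0,-2.2]}
  ]
}}

```text
time_s: 10.4
position: [0.592, -0.0586, 0.0722]
tcp_rot: [[-0.147, -0.185, 0.972], [0.608, 0.758, 0.237], [-0.78, 0.626, 0.001]]
wrist_force: [-0.8, 1.0, -2.5]
finger_gap: 0.0182
```

```bash
python3 st.py; python3 lever.py;python3 arc.py .25,15,136 .3,12,137 .36,9,137 .42,6,137 .5,3,137 .6,0,137 .7,0,137 .8,0,137
```

```text
10.4 (array([-0.0519, -0.0001,  0.0689]), np.float64(16.746578297386037), np.float64(0.05319724518170341)) F board [ 0.1514  0.5558 -2.7815] M [-0.0003  0.641   0.0047]
0.25 [ 0.59 -0.06  0.08] [-0.76, 0.16, -0.1] [0.16, 0.17, -1.63]
0.3 [ 0.59 -0.07  0.09] [-1.97, 0.45, -0.09] [0.15, 0.17, -4.63]
0.36 [ 0.59 -0.07  0.11] [-3.23, 0.98, -0.09] [0.15, 0.18, -7.63]
0.42 [ 0.6  -0.07  0.12] [-4.45, 1.58, -0.08] [0.14, 0.18, -10.63]
0.5 [ 0.6  -0.08  0.13] [-5.82, 2.43, -0.07] [0.14, 0.18, -13.63]
0.6 [ 0.6  -0.08  0.15] [-7.3, 3.6, -0.07] [0.13, 0.19, -16.63]
0.7 [ 0.6  -0.07  0.17] [-8.1, 4.71, -0.06] [0.13, 0.19, -16.63]
0.8 [ 0.59 -0.07  0.18] [-8.77, 5.9, -0.06] [0.13, 0.19, -16.63]
```

View pics/scene5.png

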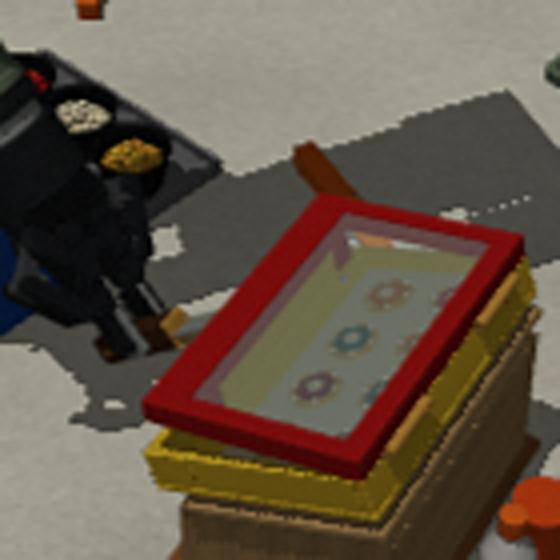

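The lid's front edge now stands clear of the yellow base at (145,405), and the blade is bearing on it with about 3 N. I'll keep swinging it open.

{"method": "send_rows", "body": {
  "increments": [
    {"hand":0,"offset":[-0.8,0.15,0],"turn":[0,0,-1.6]},
    {"hand":0,"offset":[-1.95,0.45,0],"turn":[0,0,-4.6]},
    {"hand":0,"offset":[-3.2,1.0,0],"turn":[0,0,-7.6]},
    {"hand":0,"offset":[-4.45,1.6,0],"turn":[0,0,-10.6]},
    {"hand":0,"offset":[-5.8,2.4,0],"turn":[0,0,-13.6]},
    {"hand":0,"offset":[-7.3,3.6,0],"turn":[0,0,-16.6]},
    {"hand":0,"offset":[-8.1,4.7,0],"turn":[0,0,-16.6]},
    {"hand":0,"offset":[-8.75,5.9,0],"turn":[0,0,-16.6]}
  ]
}}

```text
time_s: 11.25
position: [0.5942, -0.0672, 0.1784]
tcp_rot: [[-0.086, -0.22, 0.972], [0.367, 0.9, 0.236], [-0.926, 0.377, 0.003]]
wrist_force: [0.8, -1.5, -1.8]
finger_gap: 0.0188
```

```bash
python3 st.py; python3 lever.py;python3 arc.py .8,0,137 .9,0,137 1,0,137 1.1,0,137 1.2,0,137 1.3,0,137 1.4,0,137 1.5,0,137
```

```text
11.25 (array([-0.0143, -0.0003,  0.1386]), np.float64(0.1566571033206947), np.float64(0.035614399091093686)) F board [-2.2018 -0.4183 -1.0658] M [-0.0119  0.7058 -0.0784]
0.8 [ 0.59 -0.07  0.18] [0.05, -0.12, -0.09] [0.11, 0.27, -0.18]
0.9 [ 0.59 -0.06  0.19] [-0.84, 0.92, -0.09] [0.11, 0.27, -0.18]
1.0 [ 0.59 -0.05  0.2 ] [-1.62, 2.04, -0.08] [0.11, 0.27, -0.18]
1.1 [ 0.59 -0.05  0.21] [-2.28, 3.24, -0.07] [0.11, 0.27, -0.18]
1.2 [ 0.59 -0.04  0.22] [-2.82, 4.5, -0.07] [0.11, 0.27, -0.18]
1.3 [ 0.58 -0.03  0.23] [-3.23, 5.81, -0.07] [0.11, 0.27, -0.18]
1.4 [ 0.58 -0.02  0.24] [-3.51, 7.15, -0.06] [0.11, 0.27, -0.18]
1.5 [ 0.58 -0.    0.25] [-3.65, 8.51, -0.06] [0.11, 0.27, -0.18]
```

View pics/scene5.png

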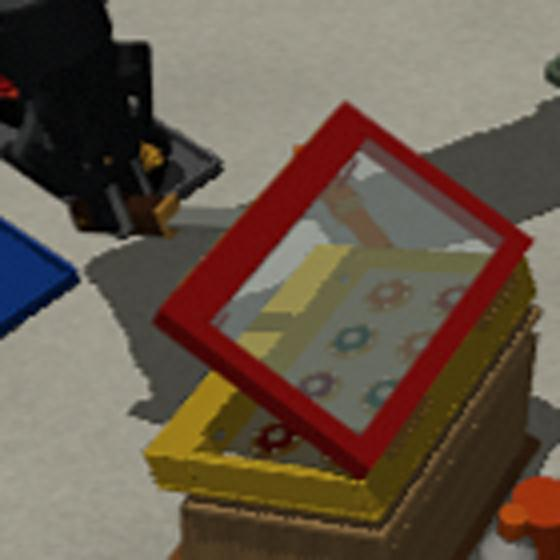

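The lid is near 0.8 rad with the tip behind its front frame. Continuing.

{"method": "send_rows", "body": {
  "increments": [
    {"hand":0,"offset":[-0.85,0.9,0],"turn":[0,0,0]},
    {"hand":0,"offset":[-1.6,2.0,0],"turn":[0,0,0]},
    {"hand":0,"offset":[-2.3,3.25,0],"turn":[0,0,0]},
    {"hand":0,"offset":[-2.8,4.5,0],"turn":[0,0,0]},
    {"hand":0,"offset":[-3.2,5.8,0],"turn":[0,0,0]},
    {"hand":0,"offset":[-3.5,7.15,0],"turn":[0,0,0]},
    {"hand":0,"offset":[-3.65,8.5,0],"turn":[0,0,0]}
  ]
}}

```text
time_s: 12.0
position: [0.5784, -0.003, 0.2437]
tcp_rot: [[-0.087, -0.22, 0.972], [0.368, 0.899, 0.236], [-0.926, 0.378, 0.002]]
wrist_force: [0.1, -1.3, -0.5]
finger_gap: 0.0183
```

```bash
python3 st.py; python3 lever.py;python3 arc.py 1.6,0,136 1.65,0,136 1.7,0,136 1.75,0,136
```

```text
12.0 (array([ 0.0715, -0.0001,  0.1745]), np.float64(0.21349335649961768), np.float64(0.03795045808174011)) F board [-1.3608  0.156   0.0236] M [-0.0964  0.4407 -0.0034]
1.6 [0.58 0.01 0.25] [-0.1, 1.2, -0.04] [0.14, 0.16, -0.3]
1.65 [0.57 0.02 0.25] [-0.06, 1.87, -0.03] [0.14, 0.16, -0.3]
1.7 [0.57 0.02 0.25] [0.03, 2.55, -0.03] [0.14, 0.16, -0.3]
1.75 [0.57 0.03 0.26] [0.14, 3.22, -0.03] [0.14, 0.16, -0.3]
```

View pics/scene5.png

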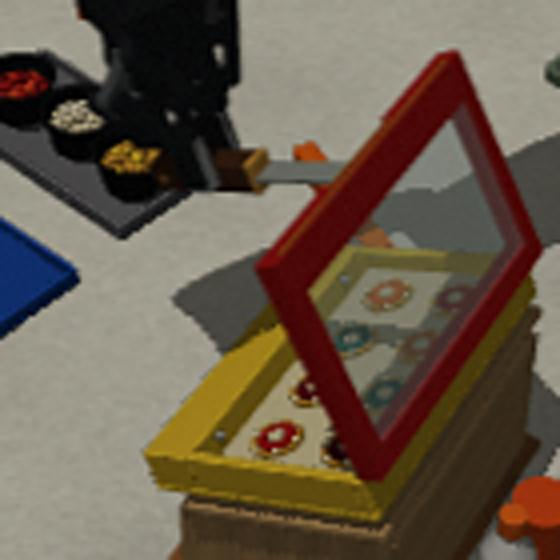

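{"method": "send_rows", "body": {
  "increments": [
    {"hand":0,"offset":[-0.1,1.2,0],"turn":[0,0,0]},
    {"hand":0,"offset":[-0.05,1.9,0],"turn":[0,0,0]},
    {"hand":0,"offset":[0,2.55,0],"turn":[0,0,0]},
    {"hand":0,"offset":[0.15,3.2,0],"turn":[0,0,0]},
    {"hand":0,"offset":[0.15,3.3,0],"turn":[0,0,0]},
    {"hand":0,"offset":[0.15,3.3,0],"turn":[0,0,0]}
  ]
}}

```text
time_s: 12.65
position: [0.5712, 0.0265, 0.2539]
tcp_rot: [[-0.088, -0.22, 0.972], [0.368, 0.899, 0.237], [-0.926, 0.378, 0.002]]
wrist_force: [1.0, 0.6, -1.2]
finger_gap: 0.0183
```

```bash
python3 st.py; python3 lever.py; python3 - <<'E'
from h import *
R,t=boardRT(); h=.0078
for n in("scene","top"):
    p=get_image(n)
    for th in (1.5,1.57,1.65,1.75,1.85):
        # front-edge corners of the lid outer face (z=h+.046 shut => 14 above hinge), inner face approx 0
        P=[[.08-.15*np.cos(th)+e*np.sin(th),y,h+.032+.15*np.sin(th)+e*np.cos(th)] for e in(.0025,.014) for y in(-.109,.109)]
        uv=w2p(p,(R@np.array(P).T).T+t); print(n,th,((uv-[250,150])*4).round(0).tolist() if n=="scene" else uv.round(1).tolist())
    save(p,n+"6.png")
E
```

```text
12.65 (array([ 0.1035, -0.    ,  0.1727]), np.float64(0.23672371401502237), np.float64(0.036190148500169515)) F board [-0.1475 -1.1285 -1.2421] M [-0.0222  0.2395 -0.0279]
scene 1.5 [[267.0, 264.0], [449.0, 50.0], [283.0, 264.0], [465.0, 49.0]]
scene 1.57 [[282.0, 264.0], [464.0, 50.0], [300.0, 266.0], [481.0, 50.0]]
scene 1.65 [[301.0, 267.0], [482.0, 51.0], [319.0, 269.0], [499.0, 52.0]]
scene 1.75 [[325.0, 271.0], [504.0, 53.0], [344.0, 276.0], [522.0, 56.0]]
scene 1.85 [[350.0, 279.0], [527.0, 58.0], [370.0, 285.0], [545.0, 63.0]]
top 1.5 [[224.2, 90.0], [246.7, 178.4], [219.5, 90.3], [242.0, 179.2]]
top 1.57 [[219.8, 90.3], [242.3, 179.1], [215.0, 90.8], [237.5, 180.0]]
top 1.65 [[214.7, 90.9], [237.2, 180.1], [209.8, 91.6], [232.3, 181.1]]
top 1.75 [[208.3, 91.9], [230.7, 181.5], [203.3, 92.8], [225.7, 182.6]]
top 1.85 [[201.9, 93.2], [224.2, 183.1], [196.9, 94.2], [219.1, 184.3]]
```

View pics/scene5.png

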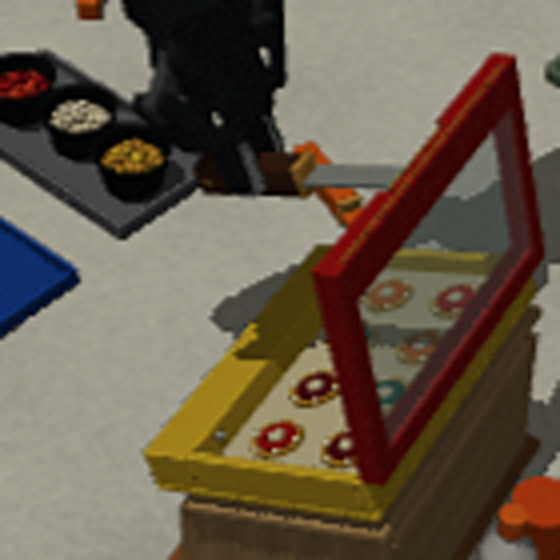

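View pics/top6.png

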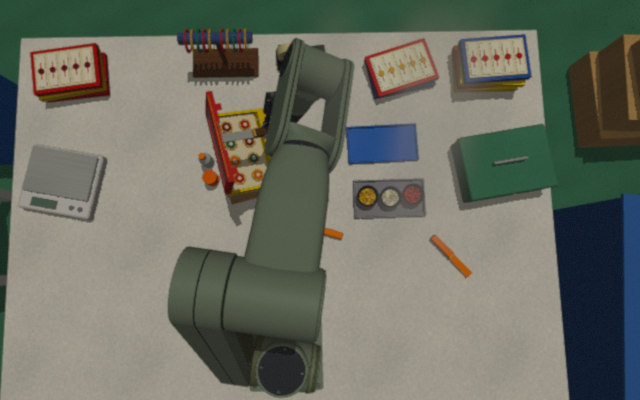

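The lid edge is at (318,272) to (345,278), which matches 1.72–1.77 rad, and the force on it is near zero. I'll back the blade out.

{"method": "send_rows", "body": {
  "increments": [
    {"hand":0,"offset":[0,-1.5,0],"turn":[0,0,0]},
    {"hand":0,"offset":[0,-5,0],"turn":[0,0,0]},
    {"hand":0,"offset":[0,-10,0],"turn":[0,0,0]},
    {"hand":0,"offset":[0,-15,0],"turn":[0,0,0]},
    {"hand":0,"offset":[0,-15,0],"turn":[0,0,0]},
    {"hand":0,"offset":[0,-15,0],"turn":[0,0,0]}
  ]
}}

```text
time_s: 13.4
position: [0.6041, -0.1106, 0.1958]
tcp_rot: [[-0.089, -0.216, 0.972], [0.369, 0.9, 0.234], [-0.925, 0.379, -0.0]]
wrist_force: [-0.2, 0.3, -0.9]
finger_gap: 0.0186
```

```bash
python3 st.py; python3 - <<'E'
from h import *
b=np.radians(89);R=toolR([np.cos(b),np.sin(b),0],[0,0,1])
print(delta([.603,-.333,.14],R)); print(get_state()["position"])
E
```

```text
13.4 (array([-0.049 ,  0.    ,  0.1717]), np.float64(0.2987565956269352), np.float64(-0.16327751589369968)) F board [-0.0106  0.1245 -0.988 ] M [ 0.0273  0.2778 -0.0008]
(array([ -3.03, -22.1 ,  -5.3 ]), array([ 14.33,  -2.83, -22.18]))
[ 0.60409541 -0.11055106  0.19578792]
```

{"method": "send_rows", "body": {
  "increments": [
    {"hand":0,"offset":[-3,-22.1,-5.3],"turn":[14.3,-2.8,-22.2]},
    {"hand":0,"offset":[-3,-22.1,-5.3],"turn":[14.3,-2.8,-22.2]},
    {"hand":0,"offset":[-3,-22.1,-5.3],"turn":[14.3,-2.8,-22.2]},
    {"hand":0,"offset":[-3,-22.1,-5.3],"turn":[14.3,-2.8,-22.2]},
    {"hand":0,"offset":[-3,-22.1,-5.3],"turn":[14.3,-2.8,-22.2]},
    {"hand":0,"offset":[-3,-22.1,-5.3],"turn":[14.3,-2.8,-22.2]},
    {"hand":0,"offset":[-3,-22.1,-5.3],"turn":[14.3,-2.8,-22.2]}
  ]
}}

```text
time_s: 14.1
position: [0.6038, -0.3306, 0.1417]
tcp_rot: [[0.002, 0.015, 1.0], [-0.0, 1.0, -0.015], [-1.0, -0.0, 0.002]]
wrist_force: [0.2, 0.4, -1.2]
finger_gap: 0.0183
```

```bash
python3 - <<'E'
from h import *
np.set_printoptions(precision=4,suppress=True)
b=np.radians(89);R=toolR([np.cos(b),np.sin(b),0],[0,0,1])
s=get_state();print(delta([.603,-.333,.04],R,s)); print(delta([.603,-.333,.010],R,s),s["position"],np.array(s["tcp_rot"])[:,1])
tip=np.array(s["position"])+np.array(s["tcp_rot"])@TIP; print("tip pred",tip)
for n,b in(("top",(60,220,300,440)),("scene",(140,260,180,300))):
    p=get_image(n); im=cv2.cvtColor(np.asarray(p["img"]),cv2.COLOR_RGB2BGR); f=5 if n=="scene" else 4
    print(n,(w2p(p,tip)-[b[2],b[0]])*f)
    cv2.imwrite(f"pics/{n}7.png",cv2.resize(im[b[0]:b[1],b[2]:b[3]],None,fx=f,fy=f,interpolation=cv2.INTER_CUBIC))
E
```

```text
(array([10.17, -0.24, -0.1 ]), array([0.16, 0.12, 0.02]))
(array([13.17, -0.24, -0.1 ]), array([0.16, 0.12, 0.02])) [ 0.6038 -0.3306  0.1417] [ 0.0146  0.9999 -0.0004]
tip pred [ 0.606  -0.2176  0.1461]
top [[239.4546 274.5643]]
scene [[314.7075 246.2494]]
```

View pics/scene7.png

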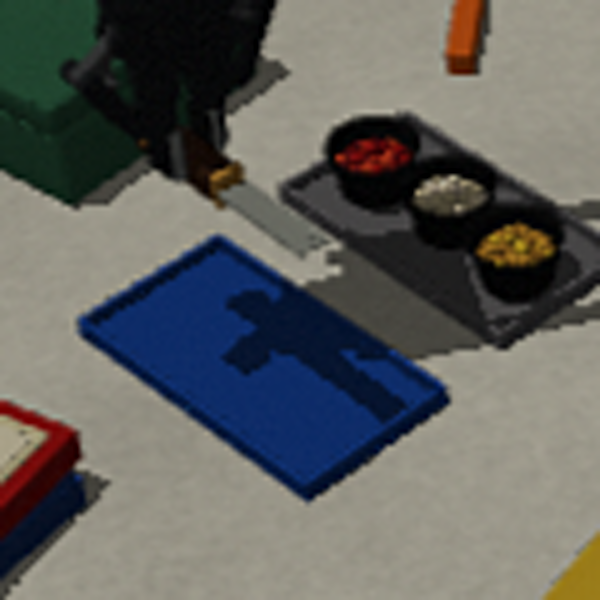

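View pics/top7.png

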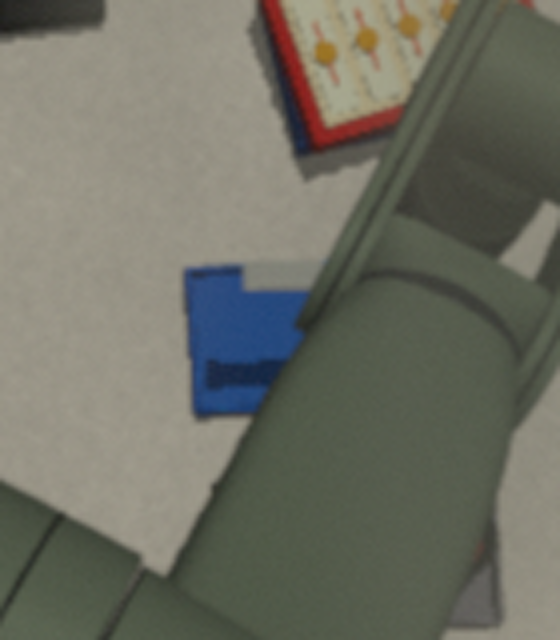

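The tip is seen at (318,248) in the scene crop, against a prediction of (315,246), so the blade hasn't slipped in the grip. Lowering into the tray.

{"method": "send_rows", "body": {
  "increments": [
    {"hand":0,"offset":[5,-0.25,-0.1],"turn":[0,0,0]},
    {"hand":0,"offset":[9,-0.25,-0.1],"turn":[0,0,0]},
    {"hand":0,"offset":[11,-0.25,-0.1],"turn":[0,0,0]},
    {"hand":0,"offset":[12.2,-0.25,-0.1],"turn":[0,0,0]},
    {"hand":0,"offset":[12.7,-0.25,-0.1],"turn":[0,0,0]},
    {"hand":0,"offset":[12.9,-0.25,-0.1],"turn":[0,0,0]},
    {"hand":0,"offset":[12.95,-0.25,-0.1],"turn":[0,0,0]}
  ]
}}

```text
time_s: 14.9
position: [0.6041, -0.3341, 0.0134]
tcp_rot: [[0.004, 0.014, 1.0], [-0.003, 1.0, -0.014], [-1.0, -0.003, 0.004]]
wrist_force: [0.9, 0.8, -1.2]
finger_gap: 0.0182
```

```bash
python3 -c "
from h import *
s=get_state();print(s['position'],s['wrist_force'],s['torque'])"
```

```text
[ 0.60406261 -0.33407694  0.01338866] [ 0.87643605  0.75866239 -1.19703473] [-0.00977221  0.0051045  -0.10379302]
```

{"method": "send_rows", "body": {
  "increments": [
    {"hand":0,"offset":[0.15,0,0],"turn":[0,0,0]},
    {"hand":0,"offset":[0.3,0,0],"turn":[0,0,0]},
    {"hand":0,"offset":[0.3,0,0],"turn":[0,0,0]}
  ]
}}

```text
time_s: 15.2
position: [0.6035, -0.3341, 0.0095]
tcp_rot: [[0.003, 0.014, 1.0], [-0.002, 1.0, -0.014], [-1.0, -0.002, 0.003]]
wrist_force: [0.3, 0.6, 0.5]
finger_gap: 0.0187
```

{"method": "send_rows", "body": {
  "increments": [
    {"hand":0.3,"offset":[0,0,0],"turn":[0,0,0]},
    {"hand":0.42,"offset":[0,0,0],"turn":[0,0,0]},
    {"hand":0.42,"offset":[0,0,0],"turn":[0,0,0]},
    {"hand":0.42,"offset":[-1,0,0],"turn":[0,0,0]},
    {"hand":0.42,"offset":[-3,0,0],"turn":[0,0,0]},
    {"hand":0.42,"offset":[-7,0,0],"turn":[0,0,0]},
    {"hand":0.42,"offset":[-12,0,0],"turn":[0,0,0]},
    {"hand":0.42,"offset":[-17,0,0],"turn":[0,0,0]}
  ]
}}

```text
time_s: 16.0
position: [0.6025, -0.3334, 0.1812]
tcp_rot: [[0.002, 0.014, 1.0], [-0.001, 1.0, -0.014], [-1.0, -0.001, 0.002]]
wrist_force: [1.0, -1.3, 0.6]
finger_gap: 0.036
```

{"method": "send_rows", "body": {
  "increments": [
    {"hand":0.42,"offset":[-3,-8,-8],"turn":[0,0,0]},
    {"hand":0.42,"offset":[-3,-12,-12],"turn":[0,0,0]},
    {"hand":0.42,"offset":[-3,-12,-12],"turn":[0,0,0]},
    {"hand":0.42,"offset":[-3,-12,-12],"turn":[0,0,0]},
    {"hand":0.42,"offset":[-3,-12,-12],"turn":[0,0,0]}
  ]
}}

```text
time_s: 16.5
position: [0.4787, -0.4544, 0.2106]
tcp_rot: [[0.003, 0.019, 1.0], [-0.004, 1.0, -0.019], [-1.0, -0.004, 0.003]]
wrist_force: [-0.4, 0.6, 0.8]
finger_gap: 0.0358
```

```bash
python3 - <<'E'
from h import *
s=get_state(); print(s["position"],s["finger_gap"],s["qvel"].round(2))
for n in("top","scene"):
    p=get_image(n); save(p,n+"8.png"); im=cv2.cvtColor(np.asarray(p["img"]),cv2.COLOR_RGB2BGR)
    if n=="scene": cv2.imwrite("pics/s8.png",cv2.resize(im[150:300,180:390],None,fx=3.8,fy=3.8,interpolation=cv2.INTER_CUBIC))
    for q in("blade_tip","bowl_gold","bowl_red","bowl_pearl","spool","glue"):
        for d in spot_in(p,q)[:1]: print(n,q,round(d["conf"],2),c2w(p,d["location"]).round(3))
E
```

```text
[ 0.47873397 -0.45442393  0.21064837] 0.035777044796854715 [ 3.42  0.89  0.55  2.47 -0.39  1.29]
top blade_tip 0.89 [ 0.6   -0.303  0.016]
top bowl_gold 0.81 [ 0.442 -0.247  0.033]
top bowl_red 0.63 [ 0.439 -0.381  0.031]
top bowl_pearl 0.74 [ 0.434 -0.314  0.029]
top spool 0.67 [ 0.603 -0.3    0.016]
top glue 0.6 [0.543 0.215 0.055]
scene blade_tip 0.86 [ 0.61  -0.301  0.014]
scene bowl_gold 0.65 [ 0.441 -0.242  0.032]
scene bowl_red 0.83 [ 0.445 -0.373  0.026]
scene bowl_pearl 0.79 [ 0.44  -0.309  0.031]
scene spool 0.72 [ 0.443 -0.24   0.032]
scene glue 0.67 [0.564 0.229 0.055]
```

View pics/s8.png

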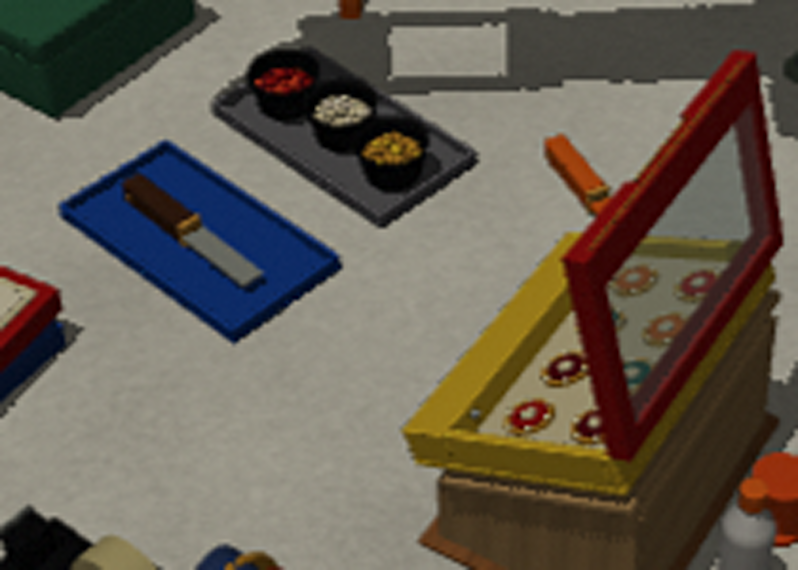

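View pics/top8.png

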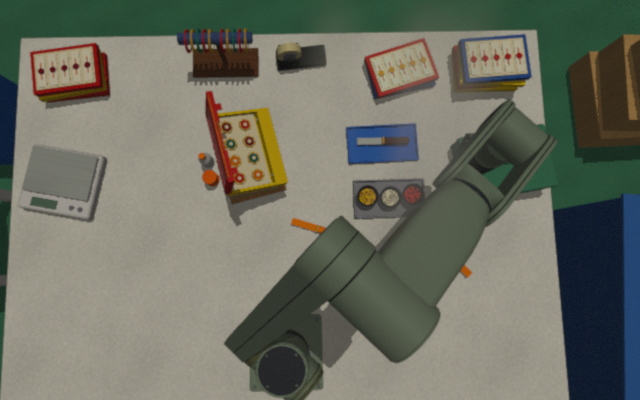

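The blade lies flat in the blue tray (tip at (250,280) in the crop). The lid still stands at about 1.72 rad, with its edge corner where it was left. Bowls, spool and glue bottle show in their original places, and the gripper is clear.

```bash
python3 -c "
from cell import sign_off; print(sign_off())"
```

```text
the job is handed in; nothing more can be done
None
```

The lid is open, the blade is back in the blue tray, and I handed the job in at about 17 s on the robot's clock. No verdict is reported, so the results below are from my own checks.

- **Sill and notch:** the tip touched the sill with about 2–3 N, which gives a pad height h of about 7.8 mm. The picture estimate was 6.6 mm. I then slid the tip about 20 mm into the notch without meeting the rib.
- **Levering:** I rotated the blade about 19° over the sill to free the catches. The forces I read at the wrist stayed within about 5 N. I have no direct reading of the blade's own contact forces, only what the wrist sensor showed.
- **Lid:** I swung it round on the blade tip and backed out. Fitting its corners in the last picture gives about 1.72 rad, and it did not move after I let go.
- **Blade:** in the last pictures it lies released and flat inside the blue tray.
- **Other objects:** the bowls and the glue bottle measured within a few millimetres of their first positions. The network's reports for the spool were wrong in the last pictures: it named the blade in one and the gold bowl in the other. I judged the spool by eye, and it stands upright where it was.

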